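Ready the marble display dish over its post

TASK

Get the marble display ready for me to screw together: slide the loose metal spacer sleeve down over the upright post of the stand until it sits on the stand's base. Then lift the dish by its arched handle clear of the base, keeping it level with the marble resting in its middle, and only once it is in the air turn it a quarter turn, either way, so that the handle runs square across the stand instead of along it. The job finishes while you are still holding the dish in the gripper (do not put it down), level and still, centred over the post with about 5 cm of air between post and dish and the marble in the middle, and leave the other goods on the counter alone.

Things in the scene. Friction and masses are not known exactly. Their poses are not given: they have to be found in the camera images.
- stand: Fixed display stand: dark wooden base 270 (x) x 124 (y) x 12 mm; origin at the centre of its underside on the counter, x along its length. A steel post rises at x = +75 mm; the dish is parked on the base at about x = -68 mm.
- post_top (a point): Centre of the flat top of the stand's upright steel post, 82 mm above the counter. The post is 20 mm in diameter, edges rounded 2 mm, 70 mm tall above the base; same axes as the stand.
- sleeve_center (a point): Centre (half-way up) of the loose plain aluminium spacer sleeve: a tube 38 mm outside diameter, 24 mm bore, 40 mm tall, about 90 g, standing upright on the counter. Seated on the stand's base its centre is 32 mm above the counter.
- dish_grip (a point): Centre of the handle bar of the loose dish. The dish is round, white, 120 mm in diameter and 16 mm deep, about 160 g, on a flat 68 mm foot; a wooden arch spans it along its x axis: two 8 mm legs at x = +-58 mm and a level bar 124 mm long (x), 12 mm wide (y), 14 mm tall (z). Bar centre is 72 mm above the dish's underside, on its vertical axis; free height under the bar is 60 mm at the middle. Axes x along the bar, z up. At the start the bar runs roughly along the stand.
- dish_floor (a point): Middle of the dish's inner floor, 5 mm above its underside and 67 mm below the centre of the handle bar. The floor rises gently from the middle: 4 degrees out to 20 mm radius, 9 degrees to 40 mm, 20 degrees to the rim.
- marble_center (a point): Centre of the loose 25 mm glass marble (21 g) that lies in the middle of the dish.
- tape: Bystander: paper tape roll lying flat, 90 mm outside, 60 mm bore, 20 mm tall; origin at the centre of its underside.
- glue: Bystander: upright jar, 52 mm in diameter, 85 mm tall; origin at the centre of its underside.
- pencils: Bystander: flat cardboard pencil box 180 (x) x 50 (y) x 22 mm; origin at the centre of its underside.
Things that resemble listed ones, but are neither listed nor needed, are in the scene too. Of the things that look like the part that bears sleeve_center, take the one that is farthest to the robot's right at the start.

How it is judged:
By the outcome, as a careful person would: the job done as asked, in the order asked, and still so for the second after the job is handed in, while the arm keeps its last pose, push and grip.
It also fails if it takes over 67 s, if anything falls off the work surface, if the arm or the gripper's body presses on something with over 40 N, if the wrist force passes 120 N, or if a joint passes its speed limit or range.

ROBOT

A 7-joint arm with a two-finger parallel gripper is mounted at the origin on the work surface. World frame = base frame: x ahead of the robot, y to its left, z up, the work surface at z = 0. Lengths are in m, angles in rad, forces in N, time in s.
With the tool pointing down it reaches from about 0.375 to 0.925 m from the base axis. Payload 3.1 kg.
Tool frame: the origin (TCP) lies between the finger pads; the fingertips stand 19 mm ahead of it and the grasp point (between the pads) is the TCP; z points along the fingers, y is the line along which they close (so a half turn about z gives the same grasp; the last joint's range is limited). The gripper opens to 85 mm and grips with 20 to 120 N. Pads are 22 mm wide; open, the fingers measure 114 mm over their backs; the gripper's body (76 mm by 85 mm) begins 54 mm behind the grasp point. The pads swing forward as they close: fully open they stand 13 mm farther back than shut.
Start: joints at [1.018, 0.383, 0.044, 1.598, -0.018, 1.161, -0.05], TCP at [0.286, -0.584, 0.212] pointing down, gripper open.
Joint ranges: [-2.61, 2.61], [-0.41, 2.15], [-1.48, 1.57], [0, 2.5], [-1.57, 4.71], [0.05, 1.97], [-2.85, 2.85]. Speed limits (rad/s): [2.79, 2.79, 3.14, 3.14, 3.14, 3.14, 3.14].

INTERFACE

Orientations are given as a unit quaternion [x, y, z, w].
In Python, from bench import move_ptp, movel, move_j, move_gripper, pause, inverse_kinematics, read_camera, camera_params, MotionError, sign_off, look_for, tip_of, read_time_s, read_qpos, read_joint_vel, read_effort, read_eef_pos, read_tcp_rot, read_ft_force, read_ft_torque, read_finger_gap, read_grasp_force gives the robot as it stands. Calls block until the motion is done:
- move_ptp(position, orientation): joint-space move of the TCP to a pose.
- movel(position, orientation=None, speed=0.15): straight line of the TCP; orientation=None keeps the orientation; speed is the mean speed in m/s.
- move_j(angles): joint-space move.
- move_gripper(opening, effort=None): finger opening in m; effort is the grip in N (None keeps the last); returns when the fingers have stopped.
- pause(seconds).
- inverse_kinematics(position, orientation): joint angles nearest the present ones, or None.
- read_camera(name): name is "scene" or "top"; returns the picture (420x560x3 uint8, red, green, blue); there is no depth.
- camera_params(name): a dict with "K" (3x3 intrinsics, pixels), "camera_from_world" (4x4, takes a point from world to camera coordinates). Camera axes: x right, y down, z forward; pixel columns grow to the right and rows downward; lengths in m; the calibration is good to about 2 mm. A picture is of the moment at which its call begins. camera_params takes no time and is no camera call.
A pose or a line that the arm cannot do raises MotionError and nothing moves.
- sign_off(): hands the job in; it is judged then, once.
Trained networks look in the newest picture that a camera, given by its name, has taken for a name from the list of things; names that differ only in an ending like _2 or _b are one class to them, and where a whole thing is asked for, a point or a joint stands for the part that bears it (a point fixed in the world has none). Each returns a list of dicts, best first, with "confidence" (0 to 1); they miss things now and then, are a little off and sometimes report something else, mostly with a low value. They report only what shows in the picture. A call takes as long as a camera call. They do not tell look-alikes from the thing itself.
- look_for(camera, name): "at" ([column, row] in pixels, amid what is visible of it).
- tip_of(camera, name): "at" ([column, row] in pixels: a listed point, or the origin of a listed thing).
Readings, each from a call of its own:
- read_time_s(): time.
- read_qpos(): joint angles.
- read_joint_vel(): joint speeds.
- read_effort(): joint torques, N m.
- read_eef_pos(): TCP position.
- read_tcp_rot(): TCP orientation.
- read_ft_force(): force on the tool from outside, world axes, zero at the start.
- read_ft_torque(): the same for the moment, N m.
- read_finger_gap(): finger opening in m.
- read_grasp_force(): force on a finger pad.
Only numpy, scipy, OpenCV 4.12 (cv2) and the standard library are available. Lean on these libraries where they do the work, as an engineer would, in place of code of your own. Each camera call takes 0.05 s, during which the arm holds its last target. There are 200 camera calls.

## Working session

There is one attempt and no reset: what is moved stays moved. The work goes in short steps, each a Python script; the robot and the scene stay as the last script left them, time stands still between calls to the robot, and variables do not carry over. Pictures are saved under pics/ and viewed, at most 10 in all, crops included, and the job is handed in when it is done.

```bash
mkdir -p pics; cat > h.py <<'E'
from bench import *
import numpy as np, cv2
from scipy.spatial.transform import Rotation as R
def save(img,n): cv2.imwrite('pics/'+n,cv2.cvtColor(img,cv2.COLOR_RGB2BGR))
def ray(cam,uv):
    p=camera_params(cam);K=np.array(p['K']);T=np.array(p['camera_from_world'])
    d=T[:3,:3].T@np.linalg.solve(K,[uv[0],uv[1],1]);return -T[:3,:3].T@T[:3,3],d
def atz(cam,uv,z):
    c,d=ray(cam,uv);return c+d*(z-c[2])/d[2]
def proj(cam,P):
    p=camera_params(cam);K=np.array(p['K']);T=np.array(p['camera_from_world'])
    q=K@(T[:3,:3]@np.array(P)+T[:3,3]);return q[:2]/q[2]
def tri(a,b):
    (c1,d1),(c2,d2)=ray('scene',a),ray('top',b);d1/=np.linalg.norm(d1);d2/=np.linalg.norm(d2)
    s=np.linalg.lstsq(np.c_[d1,-d2],c2-c1,rcond=None)[0];p,q=c1+s[0]*d1,c2+s[1]*d2
    return (p+q)/2,np.linalg.norm(p-q)
def down(yaw): # tool z down, tool y axis at angle yaw in the world
    y=np.array([np.cos(yaw),np.sin(yaw),0]);z=np.array([0,0,-1.]);x=np.cross(y,z)
    return R.from_matrix(np.c_[x,y,z]).as_quat()
E
python3 - <<'E'
from h import *
np.set_printoptions(precision=3,suppress=True)
ims={c:read_camera(c) for c in('scene','top')}
for c in ims:
    print(c,ray(c,(280,210)))
H={'post_top':.082,'sleeve_center':.02,'dish_grip':.084,'marble_center':.03,'stand':0,'tape':0,'glue':0,'pencils':0}
for n,z in H.items():
    for c in ims:
        for r in tip_of(c,n)[:5]: print(n,c,np.array(r['at']),round(r['confidence'],2),atz(c,r['at'],z))
print(read_tcp_rot(),read_time_s())
s=np.hstack([ims['scene'],ims['top']]);save(cv2.resize(ims['scene'],(784,588)),'s0.png');save(cv2.resize(ims['top'],(784,588)),'t0.png')
E
```

```text
scene (array([1.534, 0.498, 0.829]), array([-0.714, -0.402, -0.573]))
top (array([ 0.3  , -0.007,  1.443]), array([ 0.167, -0.014, -0.986]))
post_top scene [262.6 216.1] 0.97 [ 0.649 -0.053  0.082]
post_top top [290.8 173.7] 0.65 [ 0.626 -0.057  0.082]
post_top top [293.  226.1] 0.38 [ 0.487 -0.06   0.082]
sleeve_center scene [408.9 225.3] 0.8 [0.432 0.282 0.02 ]
sleeve_center scene [426.8 241.7] 0.54 [0.481 0.344 0.02 ]
sleeve_center scene [446.7 226. ] 0.52 [0.389 0.375 0.02 ]
sleeve_center top [163.1 252.6] 0.59 [0.429 0.287 0.02 ]
sleeve_center top [137.6 237.8] 0.58 [0.469 0.356 0.02 ]
sleeve_center top [132.2 270.3] 0.49 [0.383 0.368 0.02 ]
sleeve_center top [292.3 169.6] 0.25 [ 0.653 -0.063  0.02 ]
dish_grip scene [281.8 184.9] 0.93 [ 0.494 -0.08   0.084]
dish_grip scene [264.2 214.5] 0.59 [ 0.643 -0.052  0.084]
dish_grip top [300.1 226.3] 0.96 [ 0.486 -0.078  0.084]
marble_center scene [282.5 200.3] 0.56 [ 0.492 -0.079  0.03 ]
marble_center top [298.7 224.4] 0.53 [ 0.499 -0.077  0.03 ]
stand scene [277.1 223.6] 0.61 [ 0.565 -0.059  0.   ]
stand top [294.9 201.4] 0.78 [ 0.567 -0.07   0.   ]
tape scene [365.5 278.5] 0.57 [ 0.665  0.244 -0.   ]
tape scene [284.9 184.6] 0.17 [ 0.37  -0.137  0.   ]
tape top [182.  164.6] 0.93 [0.676 0.244 0.   ]
glue scene [197.4 184.9] 0.94 [ 0.497 -0.387  0.   ]
glue top [409.7 224.3] 0.68 [ 0.5   -0.384  0.   ]
pencils scene [152.  219.4] 0.86 [ 0.71  -0.392  0.   ]
pencils top [408.7 150.9] 0.82 [ 0.708 -0.393 -0.   ]
[0.974 0.225 0.    0.   ] 0.9
```

View pics/s0.png

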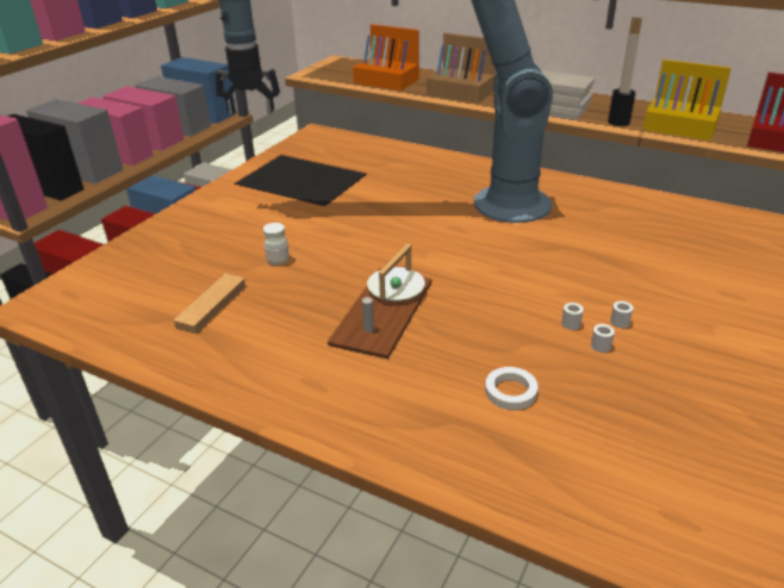

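View pics/t0.png

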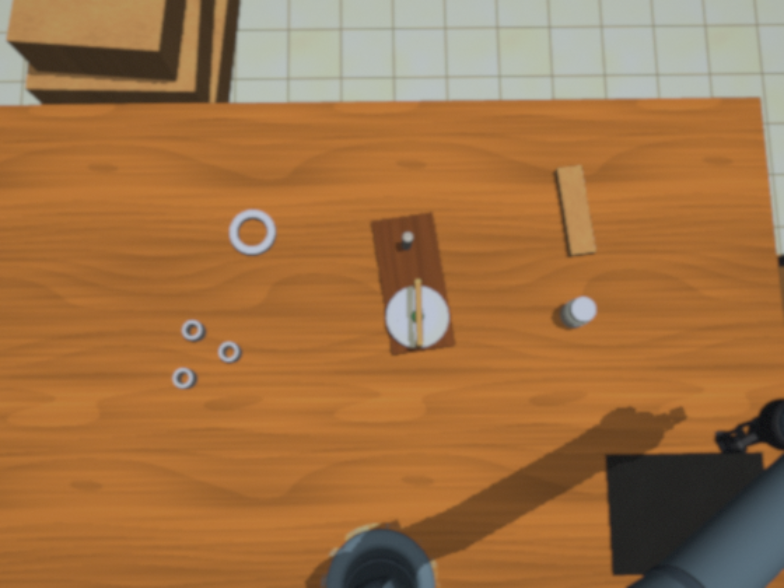

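The sleeve look-alikes, in top-picture pixels (560x420), are A (163,253), B (138,238) and C (132,270), at y = 0.285, 0.356 and 0.37. The robot's right is -y, so A fits. I'll confirm it in a crop and enlarge the stand as well.

```bash
python3 - <<'E'
from h import *
np.set_printoptions(precision=3,suppress=True)
t=read_camera('top');s=read_camera('scene')
f=lambda im,x,y,w,h,k:cv2.resize(im[y:y+h,x:x+w],(w*k,h*k),interpolation=cv2.INTER_CUBIC)
a=f(t,255,145,80,115,5);b=f(s,225,160,95,100,4);c=f(t,110,220,95,70,4)
o=np.zeros((600,790,3),np.uint8);o[:575,:400]=a;o[:280,405:785]=c;o[285:285+315,405:785]=b[:315]
save(o,'crop.png')
# stand mask (dark wood)
hsv=cv2.cvtColor(t,cv2.COLOR_RGB2HSV)[145:260,255:335]
print('v',hsv[10,5],hsv[40,25])
m=(hsv[...,2]<130).astype(np.uint8)
n,l,st,ce=cv2.connectedComponentsWithStats(m);i=1+st[1:,4].argmax()
pts=np.argwhere(l==i)[:,::-1]+[255,145]
r=cv2.minAreaRect(pts.astype(np.float32));bx=cv2.boxPoints(r)
w=np.array([atz('top',p,.012) for p in bx]);print(bx,w,w.mean(0),np.linalg.norm(np.diff(w,axis=0),axis=1))
E
```

```text
v [ 14 178 179] [ 12 171 112]
[[263.685 158.572]
 [308.223 150.893]
 [319.337 215.356]
 [274.799 223.035]] [[ 0.687  0.015  0.012]
 [ 0.708 -0.109  0.012]
 [ 0.526 -0.135  0.012]
 [ 0.506 -0.013  0.012]] [ 0.607 -0.061  0.012] [0.126 0.184 0.123]
```

View pics/crop.png

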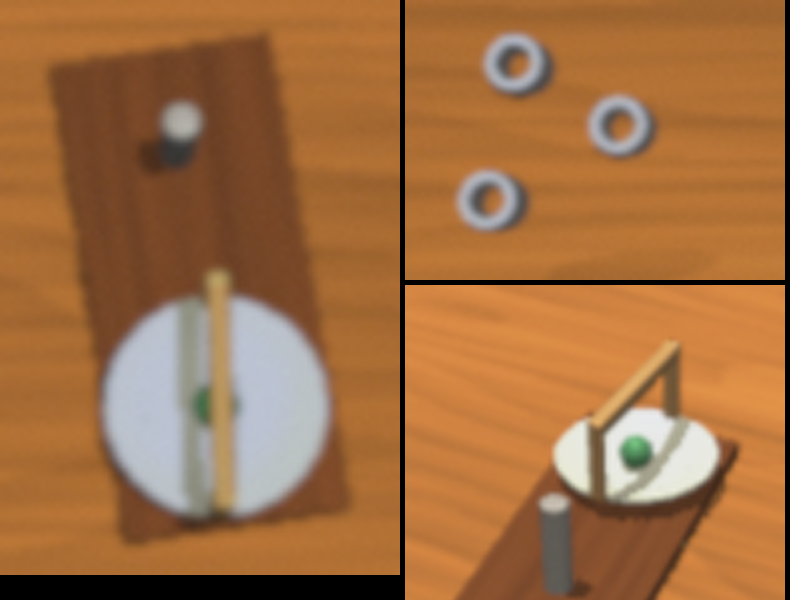

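The crop confirms A: it is the right-most of the three rings, at about (163.4,251.2) for its top face. The post top is at (290.9,168.9) in top and (262.4,214.6) in scene. The bar ends are at top (298.3,199) and (299.7,246.8).

```bash
python3 - <<'E'
from h import *
np.set_printoptions(precision=4,suppress=True)
cr=lambda x,y:(255+(x+.5)/5-.5,145+(y+.5)/5-.5)
cs=lambda x,y:(225+(x-405+.5)/4-.5,160+(y-285+.5)/4-.5)
pt=cr(181,121);ps=cs(555,504)
print('post',tri(ps,pt),atz('top',pt,.082),atz('scene',ps,.082))
w=np.array([atz('top',cr(*c),.012) for c in[(50,67),(269,34),(350,509),(122,545)]])
print('stand',w.mean(0),np.linalg.norm(np.diff(w,axis=0),axis=1));d=(w[0]+w[1]-w[2]-w[3])/2;yaw=np.arctan2(d[1],d[0]);print('yaw',yaw)
u=d/np.linalg.norm(d);print('post pred',w.mean(0)+.075*u,'dish pred',w.mean(0)-.068*u)
b=[atz('top',cr(*c),.091) for c in[(218,272),(225,510)]];print('bar',np.mean(b,0),np.linalg.norm(b[0]-b[1]),np.arctan2(*(b[0]-b[1])[[1,0]]))
b2=[atz('scene',cs(*c),.091) for c in[(598,424),(675,346)]];print('bar scene',np.mean(b2,0),np.linalg.norm(b2[0]-b2[1]),np.arctan2(*(b2[0]-b2[1])[[1,0]]))
print('dish',atz('top',cr(216,405),.028),'sleeve',atz('top',(163.4,251.1),.04))
print(read_qpos())
for n,p,ys in[('sl',[.4305,.285,.03],(0,np.pi,1.57,-1.57)),('post',[.64,-.05,.04],(yaw+1.57,yaw-1.57)),('dish',[.49,-.08,.084],(yaw+1.57,yaw-1.57)),('fin',[.64,-.05,.204],(yaw,yaw+3.14))]:
    for y in ys: print(n,y,inverse_kinematics(p,down(y)))
E
```

```text
post (array([ 0.6407, -0.0582,  0.0805]), np.float64(0.002524394138834502)) [ 0.6397 -0.057   0.082 ] [ 0.6428 -0.0583  0.082 ]
stand [ 0.5646 -0.0668  0.012 ] [0.1234 0.2685 0.1248]
yaw 0.137683240441587
post pred [ 0.6389 -0.0565  0.012 ] dish pred [ 0.4973 -0.0762  0.012 ]
bar [ 0.4949 -0.0749  0.091 ] 0.12370710417838642 0.0084930559007537
bar scene [ 0.4996 -0.0732  0.091 ] 0.11660398737888118 0.0038348566403292594
dish [ 0.496 -0.075  0.028] sleeve [0.4309 0.2822 0.04  ]
[ 1.0182  0.3829  0.0439  1.5979 -0.0179  1.1612 -0.0499]
sl 0 [ 0.0679  0.5455 -0.8624  2.0131  0.5602  0.8353 -1.1149]
sl 3.141592653589793 [ 0.3281  0.8115 -1.2478  2.0044  0.9161  1.0494  1.7759]
sl 1.57 [ 0.1215  0.5794 -0.9328  2.0111  0.6185  0.861   0.4115]
sl -1.57 [ 0.064   0.5432 -0.8574  2.0133  0.5562  0.8336 -2.6818]
post 1.7076832404415871 [ 0.4535  0.636  -0.5765  1.7104  0.4188  0.9209  1.4162]
post -1.432316759558413 [ 0.2111  0.5737 -0.254   1.7232  0.1797  0.8675 -1.5529]
dish 1.7076832404415871 [ 0.6428  0.3284 -0.6329  2.0417  0.2571  0.8483  1.5714]
dish -1.432316759558413 [ 0.3607  0.2799 -0.3136  2.0543  0.1164  0.8238 -1.453 ]
fin 0.137683240441587 [ 0.4288  0.4299 -0.5371  1.6028  0.2334  1.1734 -0.0214]
fin 3.277683240441587 [-0.8652  0.8147  1.3734  1.6653 -0.8171  1.3625 -2.3667]
```

```bash
python3 - <<'E'
from h import *
np.set_printoptions(precision=4,suppress=True)
S=np.array([.4308,.2828])
move_ptp([*S,.2],down(0)); move_gripper(.062,20)
movel([*S,.028],speed=.12); move_gripper(.0,20); print(read_finger_gap(),read_grasp_force(),read_time_s())
move_gripper(.062)
move_ptp([*S,.028],down(np.pi/2)); move_gripper(0,40)
print(read_finger_gap(),read_grasp_force(),read_ft_force())
movel([*S,.15],speed=.12)
print(read_finger_gap(),read_ft_force(),read_eef_pos(),read_time_s())
P=[.6405,-.0573]
move_ptp([*P,.16],down(.138+np.pi/2))
print(read_eef_pos(),read_time_s())
t=read_camera('top');s=read_camera('scene')
f=lambda im,x,y,w,h,k:cv2.resize(im[y:y+h,x:x+w],(w*k,h*k),interpolation=cv2.INTER_CUBIC)
a=f(t,255,125,76,115,5);b=f(s,225,145,80,110,5)
save(np.hstack([a,b[:550] if 0 else cv2.copyMakeBorder(b,0,25,0,0,0)]),'hov.png')
E
```

```text
0.00014362088674930065 0.0 6.6417
-0.00013335914712735524 0.0 [ 0.1256 -0.8406 -0.2456]
1.4770864721861972e-05 [-0.8029  0.3439 -0.6068] [0.4304 0.2822 0.1492] 10.275
[ 0.6399 -0.0547  0.1601] 11.7583
```

View pics/hov.png

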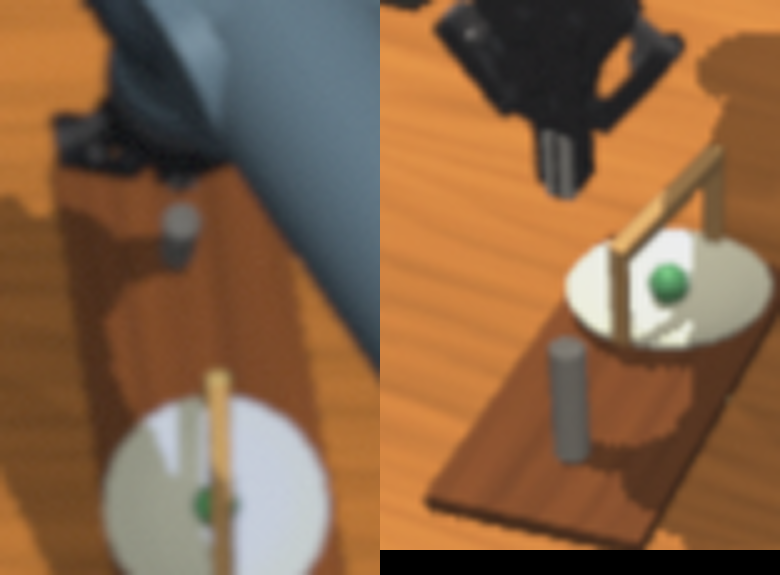

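The gripper is closed and empty (gap 0) above the post, and the post and dish haven't moved. I need to see what happened to the sleeve.

```bash
python3 - <<'E'
from h import *
np.set_printoptions(precision=4,suppress=True)
print(read_eef_pos(),read_tcp_rot(),down(.138+np.pi/2))
t=read_camera('top');s=read_camera('scene')
for c in('top','scene'):
    for r in tip_of(c,'sleeve_center')[:5]: print(c,np.array(r['at']),round(r['confidence'],2),atz(c,r['at'],.02))
for P in([.4308,.2828,.02],[.4308,.2828,.04]):print(proj('top',P),proj('scene',P))
f=lambda im,x,y,w,h,k:cv2.resize(im[y:y+h,x:x+w],(w*k,h*k),interpolation=cv2.INTER_CUBIC)
save(np.hstack([f(t,110,215,95,80,4),f(s,380,195,95,80,4)]),'sl2.png')
E
```

```text
[ 0.64   -0.0546  0.1603] [-0.071   0.9975  0.0003  0.0001] [-0.0689  0.9976  0.      0.    ]
top [131.8 270.3] 0.72 [0.3826 0.3693 0.02  ]
top [162.4 252.8] 0.56 [0.4282 0.2889 0.02  ]
top [297.5 226.8] 0.54 [ 0.4938 -0.0745  0.02  ]
top [138.6 238.3] 0.43 [0.4681 0.3537 0.02  ]
scene [426.3 240.2] 0.82 [0.4758 0.3417 0.02  ]
scene [446.4 224.9] 0.7 [0.3845 0.3733 0.02  ]
scene [407.3 226.8] 0.64 [0.441  0.2803 0.02  ]
[164.6978 251.8015] [409.2419 225.0572]
[163.1679 251.1266] [410.183  219.1742]
```

View pics/sl2.png

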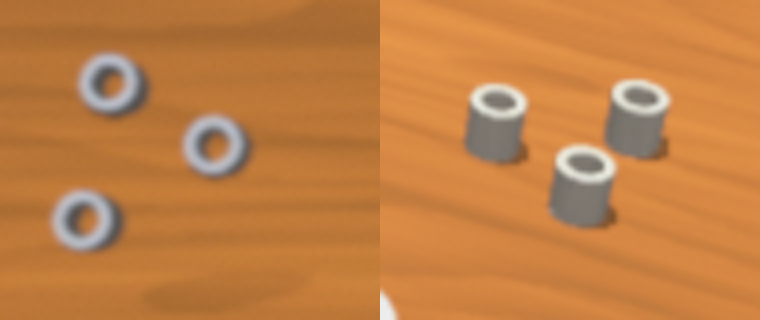

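```bash
python3 - <<'E'
from h import *
np.set_printoptions(precision=4,suppress=True)
for z in(.141,.16,.2,.25): print(z,proj('scene',[.640,-.0546,z]),proj('top',[.64,-.0546,z]))
S=np.array([.4308,.2828])
move_ptp([*S,.2],down(np.pi/2)); print(read_eef_pos())
move_gripper(.07,20); print('gap',read_finger_gap())
movel([*S,.06],speed=.12); print(read_eef_pos(),read_ft_force(),read_finger_gap())
t=read_camera('top');s=read_camera('scene')
f=lambda im,x,y,w,h,k:cv2.resize(im[y:y+h,x:x+w],(w*k,h*k),interpolation=cv2.INTER_CUBIC)
save(np.hstack([f(t,110,195,95,120,4),f(s,370,155,95,120,4)]),'sl3.png');print(read_time_s())
E
```

```text
0.141 [262.9361 195.4627] [290.5944 163.0199]
0.16 [262.6204 189.2146] [290.8349 161.0821]
0.2 [261.9374 175.6982] [291.3642 156.8175]
0.25 [261.047  158.0758] [292.0734 151.1034]
[0.4322 0.2816 0.1998]
gap 0.07007020644025089
[0.4314 0.2834 0.0608] [0.5062 0.0801 0.5853] 0.06983836105913724
15.6333
```

View pics/sl3.png

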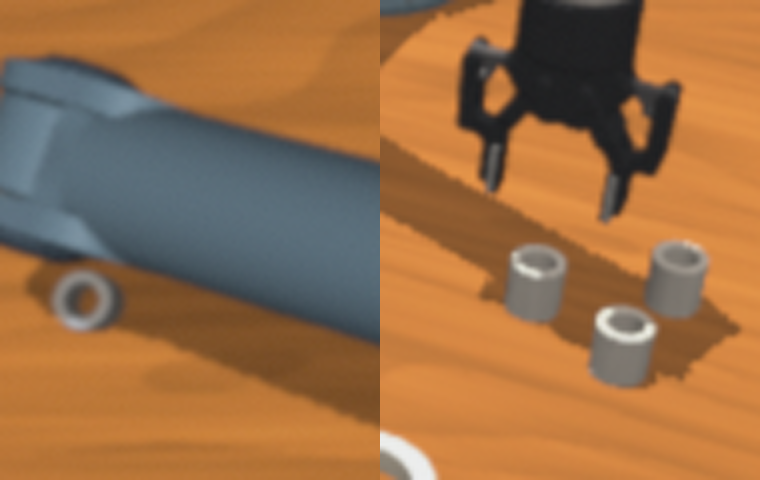

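```bash
python3 - <<'E'
from h import *
np.set_printoptions(precision=4,suppress=True)
print('hover tip tri',tri((262.1,183.8),(290.8,161.3)))
for z in(.05,.07,.08,.09,.1): print(z,proj('scene',[.4314,.2834,z]),proj('scene',[.4314,.2834-.037,z]),proj('scene',[.4314,.2834+.037,z]))
print(read_eef_pos())
S=np.array([.4308,.2828])
movel([*S,.010],speed=.06)
print(read_eef_pos(),read_ft_force(),read_time_s())
t=read_camera('top');s=read_camera('scene')
f=lambda im,x,y,w,h,k:cv2.resize(im[y:y+h,x:x+w],(w*k,h*k),interpolation=cv2.INTER_CUBIC)
save(f(s,370,165,95,95,6),'sl4.png')
E
```

```text
hover tip tri (array([ 0.6366, -0.0555,  0.1738]), np.float64(0.0033580310839580467))
0.05 [410.8143 216.3682] [397.5551 212.8287] [424.3632 219.985 ]
0.07 [411.7818 210.3304] [398.3985 206.8256] [425.4601 213.9124]
0.08 [412.2719 207.2721] [398.8256 203.7854] [426.0158 210.836 ]
0.09 [412.7662 204.1871] [399.2564 200.7188] [426.5764 207.7324]
0.1 [413.2649 201.0749] [399.691  197.6256] [427.142  204.6013]
[0.4314 0.2833 0.0608]
[0.431  0.2831 0.0103] [-0.5329  0.6811 -0.0922] 16.6167
```

View pics/sl4.png

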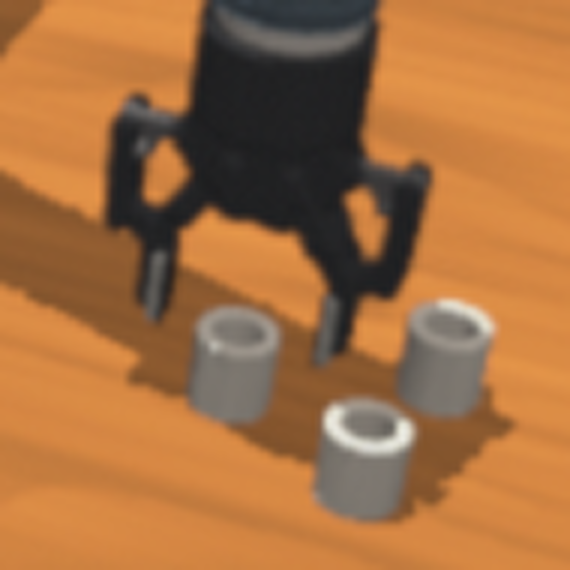

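The fingertips stand about 33 mm higher than the reported TCP implies. They triangulate to z = 0.174 in the hover instead of 0.141, and here they are only at the sleeve's top edge. So the first grip closed above the sleeve, and I'll command z 33 mm lower. x and y agree.

```bash
echo 'DZ=-.033' >> h.py; python3 - <<'E'
from h import *
np.set_printoptions(precision=4,suppress=True)
S=np.array([.4308,.2828])
movel([*S,.02],speed=.1)
move_gripper(.064);move_ptp([*S,.02],down(0))
movel([*S,.028+DZ],speed=.08); print(read_eef_pos(),read_ft_force())
move_gripper(0,20); print(read_finger_gap(),read_grasp_force(),read_time_s())
if read_finger_gap()>.03:
    move_gripper(.064); move_ptp([*S,.028+DZ],down(np.pi/2)); move_gripper(0,40); pause(.2)
    print(read_finger_gap(),read_grasp_force(),read_eef_pos())
    movel([*S,.16],speed=.12)
    move_ptp([.6405,-.0573,.16+DZ],down(.138+np.pi/2)); pause(.3)
    print(read_finger_gap(),read_ft_force(),read_eef_pos(),read_time_s())
t=read_camera('top');s=read_camera('scene')
f=lambda im,x,y,w,h,k:cv2.resize(im[y:y+h,x:x+w],(w*k,h*k),interpolation=cv2.INTER_CUBIC)
save(np.hstack([f(t,255,125,70,90,6),f(s,225,145,60,90,6)]),'hov2.png')
E
```

```text
[ 0.43    0.2824 -0.006 ] [-0.8883  0.6584  0.8648]
0.03655625359448934 20.262571200728416 19.2583
0.03599644813805694 40.24608900770545 [ 0.431   0.2831 -0.0047]
0.03611678735419387 [-0.7088 -0.1913 -0.5279] [ 0.6404 -0.0562  0.1273] 24.75
```

View pics/hov2.png

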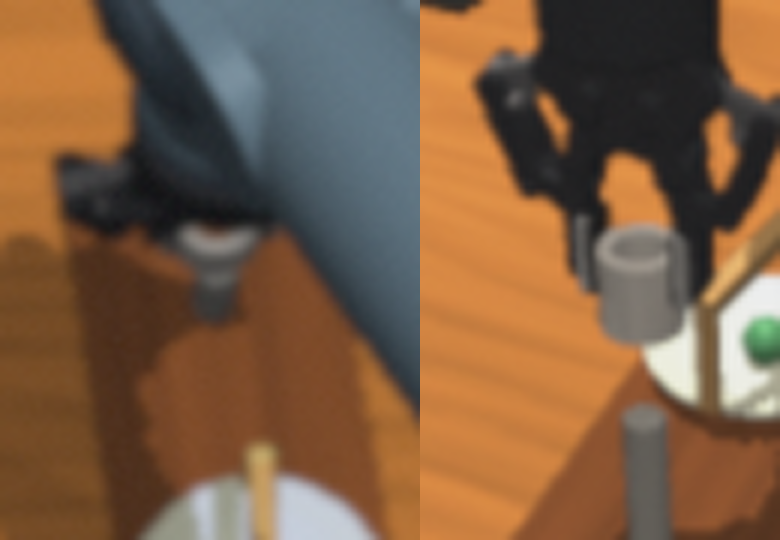

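The sleeve is held square (scene, about (262,192)) above the post top at scene (262,214). I'll lower it to just above the post and check the fit there.

```bash
python3 - <<'E'
from h import *
np.set_printoptions(precision=4,suppress=True)
P=[.6405,-.0573]
movel([*P,.117+DZ],speed=.06);pause(.3)
e=np.array(read_eef_pos());print(e,read_ft_force(),read_time_s(),R.from_quat(read_tcp_rot()).as_matrix()[:,2])
print('post top pred',proj('scene',[*P,.082]),proj('top',[*P,.082]),'sleeve bottom/top',proj('scene',[*e[:2],.089]),proj('scene',[*e[:2],.129]),proj('top',[*e[:2],.129]))
t=read_camera('top');s=read_camera('scene')
f=lambda im,x,y,w,h,k:cv2.resize(im[y:y+h,x:x+w],(w*k,h*k),interpolation=cv2.INTER_CUBIC)
save(np.hstack([f(t,270,135,40,60,9),f(s,240,180,44,60,9)]),'fit.png')
E
```

```text
[ 0.6408 -0.0573  0.0844] [ 0.7839 -0.591  -0.6239] 26.0167 [ 0.0006 -0.0001 -1.    ]
post top pred [262.9002 214.0267] [290.9097 168.5098] sleeve bottom/top [262.7434 211.9065] [262.0848 199.239 ] [291.4956 163.9173]
```

View pics/fit.png

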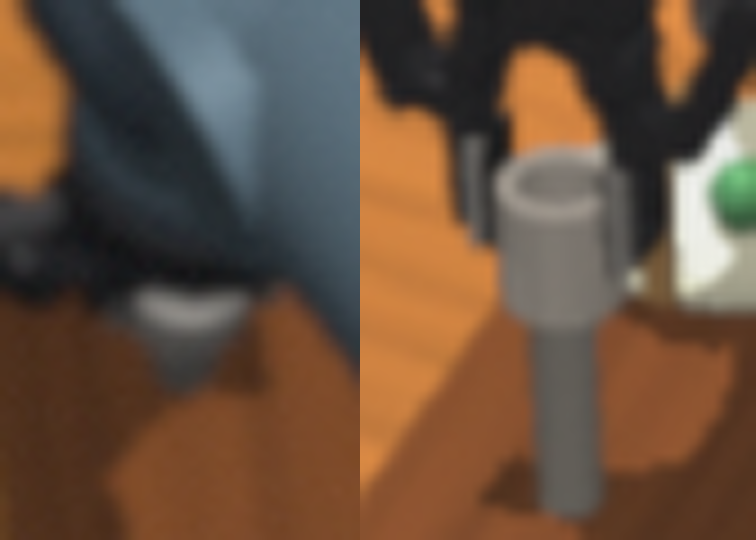

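```bash
cat > ins.py <<'E'
from h import *
np.set_printoptions(precision=4,suppress=True)
P=np.array([.6405,-.0573]);f0=np.array(read_ft_force())
u=np.array([np.cos(.138),np.sin(.138)]);v=np.array([-u[1],u[0]])
offs=[0*u,.0015*v*0-.0015*u,.0015*u,.0015*v,-.0015*v,.003*u,-.003*u,.003*v,-.003*v];k=0
z=read_eef_pos()[2]
while z>.0095:
    step=.005 if z>.066 or z<.045 else .003
    z=max(z-step,.009); movel([*(P+offs[k]),z],speed=.05)
    F=np.array(read_ft_force())-f0; e=read_eef_pos()
    if F[2]>6 or e[2]>z+.003 or np.hypot(*F[:2])>12:
        print('contact',k,z,e,F,read_time_s())
        if z<.055 : 
            print('deep');break
        k+=1; z+=.008; movel([*(P+offs[k-1]),z],speed=.06)
        if k==len(offs): break
        movel([*(P+offs[k]),z],speed=.06)
print('end',k,z,read_eef_pos(),np.array(read_ft_force())-f0,read_finger_gap(),read_time_s())
E
python3 ins.py
```

```text
end 0 0.009 [ 0.6404 -0.0574  0.0085] [-0.2329 -1.5073 -1.2334] 0.03607098512734554 30.6167
```

Seated within about 1 mm and no contact so far. Next I press it home, release it, and go above the dish handle.

```bash
python3 - <<'E'
from h import *
np.set_printoptions(precision=4,suppress=True)
P=[.6405,-.0573]
movel([*P,.0065],speed=.02);print(read_eef_pos(),read_ft_force())
move_gripper(.06);movel([*P,.12],speed=.12)
B=[.496,-.0755];q=down(np.pi/2+.007)
movel([*B,.12],q,speed=.15);pause(.2)
for c in('top','scene'):
    read_camera(c)
    for n,z in(('sleeve_center',.032),('dish_grip',.084)):
        for r in tip_of(c,n)[:4]: print(n,c,np.array(r['at']),round(r['confidence'],2),atz(c,r['at'],z))
print(read_eef_pos(),read_time_s())
movel([*B,.051],speed=.08);pause(.2);print(read_eef_pos(),read_ft_force())
move_gripper(0,60);pause(.2)
print(read_finger_gap(),read_grasp_force(),read_eef_pos(),read_ft_force(),read_time_s())
E
```

```text
[ 0.6405 -0.0574  0.0073] [-4.5153 -1.9777  4.9054]
sleeve_center top [138.2 237.4] 0.7 [0.4691 0.3518 0.032 ]
sleeve_center top [133.7 270.3] 0.67 [0.3818 0.3611 0.032 ]
sleeve_center top [290.4 174.1] 0.42 [ 0.6374 -0.0575  0.032 ]
dish_grip top [299.2 221.6] 0.74 [ 0.4986 -0.0761  0.084 ]
sleeve_center scene [264.2 229.2] 0.76 [ 0.6401 -0.0559  0.032 ]
sleeve_center scene [426.6 241.8] 0.76 [0.4977 0.3464 0.032 ]
sleeve_center scene [444.6 225.8] 0.66 [0.4078 0.3718 0.032 ]
dish_grip scene [280.6 188. ] 0.83 [ 0.5099 -0.0749  0.084 ]
[ 0.4961 -0.0754  0.12  ] 33.975
[ 0.4965 -0.0756  0.0515] [ 0.1911 -0.0712  0.3871]
0.010535285352881498 60.15906572341919 [ 0.4961 -0.0758  0.051 ] [-0.044  -0.6026  0.6822] 35.8833
```

Handle gripped at gap 10.5 mm, and the network's sleeve reading matches the seated position. Lifting gently.

```bash
python3 - <<'E'
from h import *
np.set_printoptions(precision=4,suppress=True)
B=[.496,-.0755];P=[.6405,-.0573]
q0=read_tcp_rot()
movel([*B,.171],speed=.035);pause(.3);print(read_eef_pos(),read_ft_force(),read_finger_gap(),read_time_s())
movel([*P,.171],down(.138),speed=.022);pause(.3)
print(read_eef_pos(),read_tcp_rot(),down(.138),read_finger_gap(),read_time_s())
for c in('top','scene'):
    im=read_camera(c)
    for n,z in(('dish_grip',.204),('marble_center',.1495),('dish_floor',.137)):
        for r in tip_of(c,n)[:2]: print(n,c,np.array(r['at']),round(r['confidence'],2),atz(c,r['at'],z),proj(c,[*P,z]))
    if c=='scene': save(cv2.resize(im[120:270,180:360],(792,660))[:600],'fin.png')
E
```

```text
[ 0.496  -0.0755  0.171 ] [-0.8603 -0.8355 -2.1459] 0.010796749225442883 39.7583
[ 0.6405 -0.0573  0.171 ] [ 0.6567  0.7542 -0.      0.    ] [0.6567 0.7542 0.     0.    ] 0.01055720698921355 46.825
dish_grip top [292.5 155.9] 0.69 [ 0.6412 -0.0572  0.204 ] [292.5359 156.1621]
dish_grip top [293.5 204.3] 0.6 [ 0.5227 -0.0574  0.204 ] [292.5359 156.1621]
dish_floor top [291.2 163. ] 0.61 [ 0.6411 -0.0563  0.137 ] [291.6068 163.2165]
dish_grip scene [259.4 174.2] 0.94 [ 0.6422 -0.0604  0.204 ] [260.8303 174.163 ]
marble_center scene [261.5 191.8] 0.65 [ 0.6379 -0.0597  0.1495] [261.7834 192.5189]
dish_floor scene [260.3 196.4] 0.93 [ 0.6416 -0.0617  0.137 ] [261.9954 196.6012]
```

View pics/fin.png

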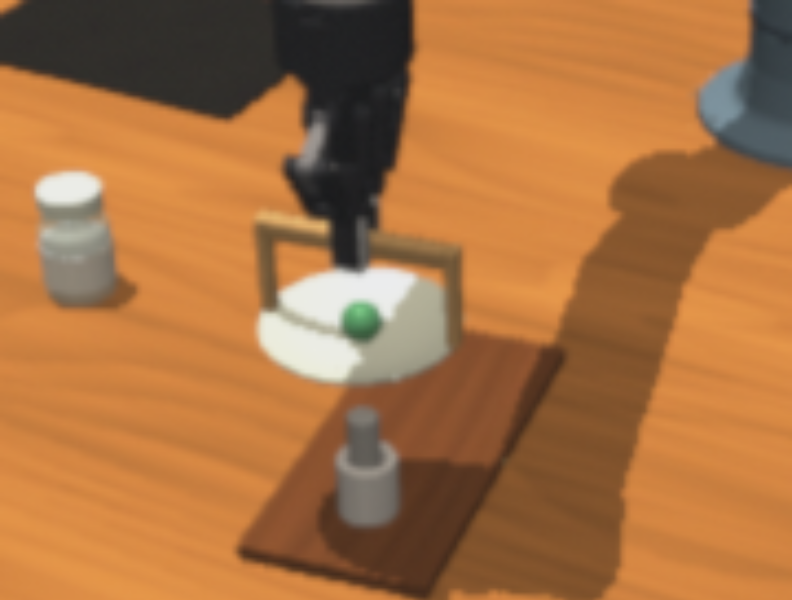

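The picture shows the dish held level, with its handle square across the stand. The marble is in the middle at crop (361,320), above the post at (363,415), and the sleeve is seated on the base at (367,485). The measured centre is within about 3 mm of the post axis.

```bash
python3 -c "
from h import *
pause(.5);print(np.abs(read_joint_vel()).max(),read_finger_gap(),read_time_s());print(sign_off())"
```

```text
0.0015448403619730605 0.01081572093419802 47.725
the job is handed in; nothing more can be done
None
```

Job handed in at 47.7 s: the sleeve is seated on the stand's base, and the gripper is holding the dish level and still about 5 cm above the post, handle square across the stand and marble in the middle; my first grip closed just above the sleeve without moving it, and the other goods were left alone.

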